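# Shift the gear lever into second

### The job

The gear-shift unit is bolted to the bench to have its cables set, its lever somewhere along the middle lane of its three-lane gate. Seen from the robot, push the lever along that lane to neutral, across to the left lane, and back towards the robot until it is fully home in the near left slot (second gear); then leave it there. Only push the knob with the fingertips: do not pinch it, force it against the gate or lift the reverse collar under it, and leave the other things on the bench where they are.

Things in the scene. Friction and masses are not known exactly. Their poses are not given: they have to be found in the camera images.
- shifter: Gear-shift unit, fixed to the bench: dark base plate 176 x 150 mm, black frame 104 mm square, aluminium gate plate on top. Origin: centre of the underside, at bench height. x points along the lanes, away from the robot (forward), y to the left, z up; turned up to 0.5 rad from the robot's x. The lever tilts about a fixed point 45 mm above the origin.
- gate_centre (a point): Centre of the gate plate's upper face, 147.5 mm above the bench; axes as the unit's. Double-H gate: three lanes along x (left, middle, right; 25 mm apart) joined at mid-length by one neutral channel along y, so six slots. All are 16 mm wide; the steel lever stem is 12 mm thick. The tongues between the lanes have rounded noses that guide the stem in.
- lever (a joint): Fore-and-aft tilt of the lever, rad: 0 upright (neutral), positive away from the robot (+x of the unit), negative towards it. The stem meets the slot end at about 0.26 either way in the middle lane, 0.25 in the outer lanes. Stays where it is left; about 3.5 N at the knob moves it.
- cross (a joint): Sideways tilt of the lever, rad: 0 in the middle lane, about +0.245 in the left lane (+y of the unit), -0.245 in the right; some 0.02 of play either way in a lane. The stem can cross only along the neutral channel (fore-and-aft tilt within about 0.02 of 0). Stays where it is left; about 3.5 N at the knob moves it.
- knob (a point): Centre of the round black lever knob, 45 mm across and 46 mm tall, 200 mm up the lever from the point it tilts about: 245 mm above the bench when upright, up to 13 mm lower when tilted. From neutral it travels about 50 mm forward or back and about 49 mm to each outer lane.
- collar (a joint): Lift of the reverse lock-out collar, m: a light aluminium sleeve 29 mm across and 20 mm long on the stem, its upper rim 38 mm below the knob's centre. 0 is down (a spring holds it with 3 N); it lifts up to 0.012. Not needed for second gear.
- vial0: Clear plastic vial with white cap standing beside the unit, 20 mm across, 53 mm tall. Origin: centre of its underside.
- vial1: A second such vial. Origin: centre of its underside.
- vial2: A third such vial. Origin: centre of its underside.
- screwdriver: Screwdriver, 190 mm long, lying beside the unit on its right. Origin: on its axis.
- jar0: Black round jar, 62 mm across, 62 mm tall, standing on the bench. Origin: centre of its underside.
- jar1: A second such jar. Origin: centre of its underside.
- carton: Green carton, 55 x 130 x 32 mm, lying on the bench. Origin: centre of its underside.
- magnifier: Magnifying glass, ring 88 mm across with a black handle, lying flat on the bench. Origin: under the centre of the ring.

How it is judged:
By the outcome, as a careful person would: the job done as asked, in the order asked, and still so for the second after the job is handed in, with the robot touching nothing.
It also fails if it takes over 58 s, if anything falls off the work surface, if the arm or the gripper's body presses on something with over 40 N, if the wrist force passes 120 N, or if a joint passes its speed limit or range.

### The arm

A 6-joint arm with a two-finger parallel gripper is mounted at the origin on the work surface. World frame = base frame: x ahead of the robot, y to its left, z up, the work surface at z = 0. Lengths are in m, angles in rad, forces in N, time in s.
With the tool pointing down it reaches from about 0.35 to 0.775 m from the base axis. Payload 5.5 kg.
Tool frame: the origin (TCP) lies between the finger pads; the fingertips stand 11 mm ahead of it and the grasp point (between the pads) lies 8 mm behind it (tips_ahead is the distance from the TCP to the fingertips, in m); z points along the fingers, y is the line along which they close (so a half turn about z gives the same grasp; the last joint's range is limited). The gripper opens to 85 mm and grips with 20 to 120 N. Pads are 22 mm wide; open, the fingers measure 114 mm over their backs; the gripper's body (76 mm by 85 mm) begins 54 mm behind the grasp point. The pads swing forward as they close: fully open they stand 13 mm farther back than shut.
Start: joints at [1.033, 0.313, 0.046, 1.304, 0, 1.431], TCP at [0.223, 0.53, 0.242] pointing down, gripper open.
Joint ranges: [-2.76, 2.76], [-0.86, 1.69], [-1.03, 1.26], [-2.2, 2.34], [-1.47, 1.5], [-3.14, 3.14]. Speed limits (rad/s): [2.57, 2.57, 3.14, 3.14, 3.14, 3.14].

### API

Orientations are given as a unit quaternion [w, x, y, z].
In Python, from workcell import * gives the robot as it stands. The module is installed in compiled form; this text tells all that it offers.
- The arm moves only by the tool jog_arm, never from a script. Its argument "moves" is a list of rows, each an object with "fingers": the closure, from 0 (fully open) to 1 (shut); "slide": the shift along the tool's x, y, z in mm, a list of three; "angular": the turn, a rotation vector about the tool's x, y, z in degrees, a list of three. A call has 1 to 10 rows; each row is the pose to reach, as a shift and turn from the pose commanded when the call began, along the tool's axes at that moment; what a row does not reach only later rows make up. A row lasts 1/12 s, in which the tool goes at most 41.7 mm and 7.16 degrees, less where a joint would pass 70% of its speed; a pose out of reach is approached as far as the arm can. A call with a gripper value outside its range is refused whole. The fingers move at their own pace and stop on an object; "squeeze" is the grip in N (left out, the last holds). Time passes only in rows, so rows that repeat a pose let the fingers close. It gives the time, the measured TCP pose, the force, the opening and the grip force at its end, in the units of the state.
- get_state(): the state, without advancing time (a new reading comes with each control period).
- read_camera(name): name is "scene" or "top" or "wrist"; returns a dict with "color" (480x640x3 uint8, red, green, blue), "fovy" (degrees; the focal length in pixels is half the picture's height over the tangent of half this angle, whatever the lens; pixels are square), "cx", "cy" (the principal point, pixels), "D" ([k1, k2, p1, p2, k3] as OpenCV has them; the pictures are not rectified), "world_from_camera" (4x4, takes a point from camera to world coordinates); the wrist camera has in their place "tool_from_camera" (4x4, takes a point from camera to tool coordinates, whose origin is the TCP and whose axes are the flange's). Camera axes: x right, y down, z forward; pixel columns grow to the right and rows downward; lengths in m; the calibration is good to about 2 mm. A picture is of the moment at which its call begins: read the wrist's pose just before it. There is no depth.
- hand_in(): hands the job in; it is judged then, once.
Trained networks look in a picture, given as the dict that the camera call returned (one of the last four; its "shot" number tells which), for a name from the list of things; names that differ only in an ending like _2 or _b are one class to them, and where a whole thing is asked for, a point or a joint stands for the part that bears it (a point fixed in the world has none). Each returns a list of dicts, best first, with "p" (0 to 1); they miss things now and then, are a little off and sometimes report something else, mostly with a low value. They report only what shows in the picture. A call takes as long as a camera call.
- look_for(target, picture): "point" ([column, row] in pixels, amid what is visible of it).
- tip_of(target, picture): "point" ([column, row] in pixels: a listed point, or the origin of a listed thing).
The state is a dict: "clock": time; "joint_pos": joint angles; "qvel": joint speeds; "tau": joint torques, N m; "tcp_pos": TCP position; "orientation": TCP orientation; "wrist_force": force on the tool from outside, world axes, zero at the start; "ft_torque": the same for the moment, N m; "finger_gap": finger opening in m; "grip_force": force on a finger pad.
Only numpy, scipy, OpenCV 4.12 (cv2) and the standard library are available. Lean on these libraries where they do the work, as an engineer would, in place of code of your own. Each camera call takes 0.05 s, during which the arm holds its last target. There are 200 camera calls.

## Working session

There is one attempt and no reset: what is moved stays moved. The work goes in short steps, Python scripts to look and compute and a tool call to move; the robot and the scene stay as the last step left them, time stands still between calls to the robot, and variables do not carry over. Pictures are saved under pics/ and viewed, at most 10 in all, crops included, and the job is handed in when it is done.

Besides the shell and the picture viewer there is one more tool, called after ">>>" as name(argument=value, ...) on one line, values as JSON. jog_arm: Moves the arm, as the interface text tells. Its arguments: {"type":"object","properties":{"moves":{"type":"array","items":{"type":"object","properties":{"fingers":{"type":"number"},"slide":{"type":"array","items":{"type":"number"}},"angular":{"type":"array","items":{"type":"number"}}}}},"squeeze":{"type":"number"}},"required":["moves"]}

```bash
mkdir -p pics
cat > h.py <<'E'
from workcell import *
import numpy as np, cv2
from scipy.spatial.transform import Rotation as R
def K(p):
    f=240/np.tan(np.radians(p["fovy"])/2); return np.array([[f,0,p["cx"]],[0,f,p["cy"]],[0,0,1]])
def W(p,s=None):
    if "world_from_camera" in p: return np.array(p["world_from_camera"])
    T=np.eye(4); q=s["orientation"]; T[:3,:3]=R.from_quat([q[1],q[2],q[3],q[0]]).as_matrix(); T[:3,3]=s["tcp_pos"]
    return T@np.array(p["tool_from_camera"])
def ray(p,uv,s=None):
    n=cv2.undistortPoints(np.array([[uv]],float),K(p),np.array(p["D"],float))[0,0]
    T=W(p,s); d=T[:3,:3]@[n[0],n[1],1]; return T[:3,3],d/np.linalg.norm(d)
def tri(rs):
    A=sum(np.eye(3)-np.outer(d,d) for o,d in rs); b=sum((np.eye(3)-np.outer(d,d))@o for o,d in rs)
    x=np.linalg.solve(A,b); return x,[np.linalg.norm(np.cross(x-o,d)) for o,d in rs]
def atz(r,z): return r[0]+r[1]*(z-r[0][2])/r[1][2]
def proj(p,X,s=None):
    T=np.linalg.inv(W(p,s)); r=cv2.Rodrigues(T[:3,:3])[0]
    return cv2.projectPoints(np.array(X,float).reshape(-1,1,3),r,T[:3,3],K(p),np.array(p["D"],float))[0][:,0]
def save(p,n): cv2.imwrite(f"pics/{n}.png",p["color"][:,:,::-1])
E
python3 - <<'E'
from h import *
np.set_printoptions(precision=4,suppress=True)
ps={}
for c in("scene","top"):
    p=read_camera(c); ps[c]=p; save(p,c)
    print(c,W(p)[:3,3])
    for t in("knob","gate_centre","shifter","vial0","jar0","carton","magnifier","screwdriver"):
        for x in tip_of(t,p)[:3]: print(c,t,np.round(x["point"],1),round(x["p"],2), atz(ray(p,x["point"]),{"knob":.243,"gate_centre":.1475}.get(t,0)))
s=get_state();print(s)
for t in("knob","gate_centre"):
    try: print(t,tri([ray(ps[c],tip_of(t,ps[c])[0]["point"]) for c in ps]))
    except Exception as e: print(e)
E
```

```text
scene [ 1.1936 -0.2062  0.6104]
scene knob [150.7 218.8] 0.95 [ 0.5133 -0.1188  0.243 ]
scene gate_centre [165.  279.6] 0.8 [ 0.544  -0.12    0.1475]
scene shifter [328.7 425. ] 0.69 [0.8101 0.0288 0.    ]
scene vial0 [237.8 337. ] 0.74 [ 0.5701 -0.0203  0.    ]
scene vial0 [249.5 352.7] 0.69 [ 0.6161 -0.0167  0.    ]
scene vial0 [231.1 321.6] 0.58 [ 0.5257 -0.0163  0.    ]
scene jar0 [420.  253.3] 0.97 [0.5165 0.4402 0.    ]
scene jar0 [440.4 289.7] 0.61 [0.642  0.3915 0.    ]
scene carton [357.1 223.7] 0.55 [0.3362 0.3865 0.    ]
scene carton [151.8 220.9] 0.26 [ 0.0756 -0.0608 -0.    ]
scene magnifier [329.2 424.2] 0.61 [0.8093 0.0301 0.    ]
scene screwdriver [104.2 364.9] 0.92 [ 0.5266 -0.2464  0.    ]
top [0.4519 0.1641 1.5124]
top knob [446.1 266. ] 0.82 [ 0.5135 -0.1134  0.243 ]
top gate_centre [441.3 254.3] 0.57 [ 0.5449 -0.1241  0.1475]
top gate_centre [447.3 263. ] 0.46 [ 0.5249 -0.1373  0.1475]
top shifter [387.3 264.2] 0.33 [ 0.5323 -0.0184  0.    ]
top vial0 [389.3 251.4] 0.58 [ 0.5642 -0.0242  0.    ]
top vial0 [382.3 263.5] 0.48 [ 0.5342 -0.0059  0.    ]
top vial0 [38
[... 288 characters left out ...]
': array([ 1.0334,  0.3132,  0.0461,  1.3036, -0.    ,  1.4312]), 'qvel': array([ 0.0013,  0.0013,  0.0002, -0.0007, -0.    ,  0.001 ]), 'tau': array([  0.0004, -48.0448,  29.8813,   0.0002,  -0.0002,   0.    ]), 'tcp_pos': array([0.2228, 0.5301, 0.2424]), 'orientation': array([0.    , 0.1976, 0.9803, 0.0001]), 'wrist_force': array([ 0.3704, -0.0283,  0.2665]), 'ft_torque': array([-0.0434, -0.0119,  0.012 ]), 'grip_force': 0.0, 'finger_gap': 0.08498550046620909}
knob (array([ 0.513 , -0.1162,  0.242 ]), [np.float64(0.002567967114929798), np.float64(0.0025679671149297606)])
gate_centre (array([ 0.5452, -0.122 ,  0.1491]), [np.float64(0.0018466378398860994), np.float64(0.0018466378398861124)])
```

View pics/scene.png

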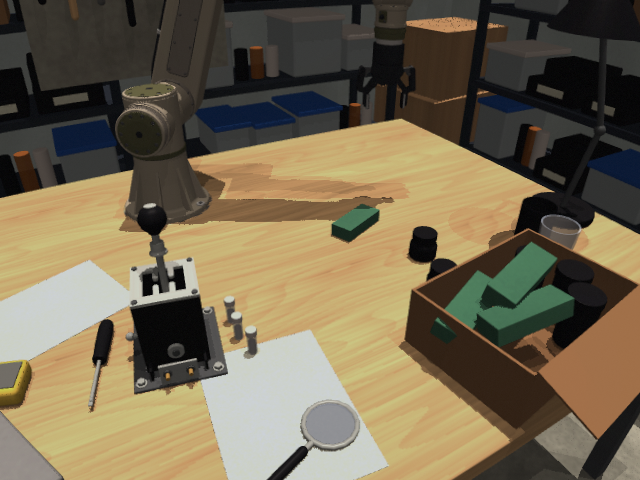

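View pics/top.png

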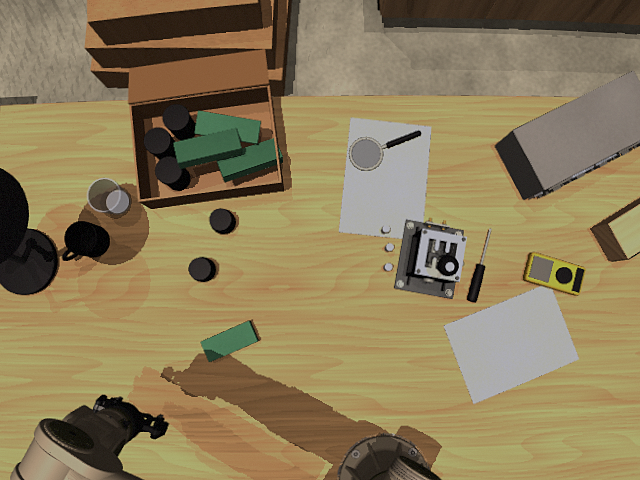

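The unit stands right of centre: knob at (447,266) and gate at about (441,254) in the top picture. The lever is back towards the robot by roughly 30 mm, the vials are on its left and the screwdriver on its right. I'll measure the yaw from an enlarged crop.

Run:
```python
import cv2
i=cv2.imread("pics/top.png")[205:310,375:500]
cv2.imwrite("pics/crop.png",cv2.resize(i,None,fx=5.6,fy=5.6,interpolation=cv2.INTER_CUBIC))
```

```text
(no output)
```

View pics/crop.png

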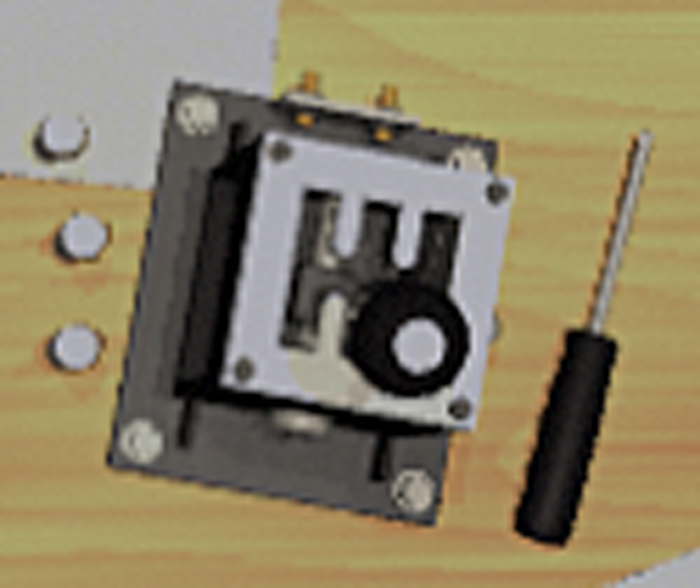

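>>> jog_arm(moves=[{"fingers": 1, "slide": [0, 0, -20]}, {"fingers": 1, "slide": [0, 0, -40]}, {"fingers": 1, "slide": [0, 0, -40]}], squeeze=20)

```text
schema error: expected keys fingers, slide, angular
```

The crop shows the gate plate's screws at crop pixels (281,150), (497,190), (460,408) and (242,370). The base plate corners are at about (175,82), (498,140), (437,525) and (108,463). The knob hides the near end of the middle lane.

Run:
```python
from h import *
np.set_printoptions(precision=4,suppress=True)
p=read_camera("top")
f=lambda L:[np.array(q)/5.6+[375-.4,205-.4] for q in L]
for L,z in(([(281,150),(497,190),(460,408),(242,370)],.1475),([(175,82),(498,140),(437,525),(108,463)],.01)):
    P=np.array([atz(ray(p,q),z) for q in f(L)]); fl,fr,nr,nl=P
    v=(fl+fr-nl-nr)/2; w=(fl+nl-fr-nr)/2
    print(P.mean(0),np.arctan2(v[1],v[0]),np.arctan2(-w[0],w[1]),np.linalg.norm(v),np.linalg.norm(w))
```

```text
[ 0.5445 -0.1229  0.1475] -0.20579288020781927 -0.19212008000211095 0.09043895620056233 0.09012246609018446
[ 0.5443 -0.1223  0.01  ] -0.1972221279977327 -0.196746710955666 0.17348002486521352 0.14864858528212513
```

>>> jog_arm(moves=[{"fingers": 1, "slide": [0, 0, -20], "angular": [0, 0, 0]}, {"fingers": 1, "slide": [0, 0, -40], "angular": [0, 0, 0]}, {"fingers": 1, "slide": [0, 0, -40], "angular": [0, 0, 0]}], squeeze=20)

```text
clock: 1.4
tcp_pos: [0.2235, 0.5314, 0.2862]
orientation: [0.001, 0.198, 0.98, 0.003]
wrist_force: [1.3, -0.0, 1.5]
finger_gap: 0.0514
grip_force: 0.0
```

>>> jog_arm(moves=[{"fingers": 1, "slide": [-460, -495, 0], "angular": [0, 0, -11.5]}, {"fingers": 1, "slide": [-460, -495, 0], "angular": [0, 0, -11.5]}, {"fingers": 1, "slide": [-460, -495, 0], "angular": [0, 0, -11.5]}, {"fingers": 1, "slide": [-460, -495, 0], "angular": [0, 0, -11.5]}, {"fingers": 1, "slide": [-460, -495, 0], "angular": [0, 0, -11.5]}, {"fingers": 1, "slide": [-460, -495, 0], "angular": [0, 0, -11.5]}, {"fingers": 1, "slide": [-460, -495, 0], "angular": [0, 0, -11.5]}, {"fingers": 1, "slide": [-460, -495, 0], "angular": [0, 0, -11.5]}, {"fingers": 1, "slide": [-460, -495, 0], "angular": [0, 0, -11.5]}, {"fingers": 1, "slide": [-460, -495, 0], "angular": [0, 0, -11.5]}])

```text
clock: 2.23
tcp_pos: [0.366, 0.1373, 0.2823]
orientation: [0.0, 0.098, 0.995, 0.0]
wrist_force: [1.4, 0.5, -0.3]
finger_gap: -0.0001
grip_force: 0.0
```

```bash
cat >> h.py <<'E'
C=np.array([.5445,-.1226,0]);U=np.array([np.cos(-.198),np.sin(-.198),0]);V=np.array([-U[1],U[0],0])
np.set_printoptions(precision=4,suppress=True)
def rep(knob=True):
    s=get_state(); q=s["orientation"]; M=R.from_quat([q[1],q[2],q[3],q[0]])
    d=s["tcp_pos"]-C; print("t",s["clock"],"tcp unit",1e3*np.array([d@U,d@V,d[2]]),"F u,v,z",np.array([s["wrist_force"]@U,s["wrist_force"]@V,s["wrist_force"][2]]),"gap",s["finger_gap"])
    print("tool axes",M.as_matrix()[:, 0]@np.array([U,V]).T, "tilt z",M.as_matrix()[:,2])
    if knob:
        rs=[]
        for c in("scene","top"):
            p=read_camera(c); r=tip_of("knob",p)
            if r:
                rs.append(ray(p,r[0]["point"])); k=atz(rs[-1],.243)-C; print(c,round(r[0]["p"],2),np.round(r[0]["point"],1),1e3*np.array([k@U,k@V]))
        if len(rs)>1:
            x,e=tri(rs); d=x-C; print("knob unit",1e3*np.array([d@U,d@V,d[2]]),e)
E
python3 -c "
from h import *
rep()"
```

```text
t 2.2333 tcp unit [-226.1562  219.7059  282.2889] F u,v,z [ 1.3068  0.7698 -0.2878] gap -8.740023292936203e-05
tool axes [-1.     -0.0013] tilt z [ 0.001   0.0002 -1.    ]
scene 0.78 [151.3 219.8] [-27.8729  -1.5481]
top 0.61 [447.1 262.6] [-24.7231   1.9831]
knob unit [-24.8766   0.4087 244.2261] [np.float64(0.0017904131320555397), np.float64(0.0017904131320554992)]
```

>>> jog_arm(moves=[{"fingers": 1, "slide": [-126, -220, 0], "angular": [0, 0, 0]}, {"fingers": 1, "slide": [-126, -220, 0], "angular": [0, 0, 0]}, {"fingers": 1, "slide": [-126, -220, 0], "angular": [0, 0, 0]}, {"fingers": 1, "slide": [-126, -220, 0], "angular": [0, 0, 0]}, {"fingers": 1, "slide": [-126, -220, 0], "angular": [0, 0, 0]}, {"fingers": 1, "slide": [-126, -220, 20], "angular": [0, 0, 0]}, {"fingers": 1, "slide": [-126, -220, 39], "angular": [0, 0, 0]}, {"fingers": 1, "slide": [-126, -220, 39], "angular": [0, 0, 0]}, {"fingers": 1, "slide": [-126, -220, 39], "angular": [0, 0, 0]}])

```text
clock: 3.18
tcp_pos: [0.4456, -0.0996, 0.2422]
orientation: [-0.002, 0.098, 0.995, 0.001]
wrist_force: [0.4, 0.2, -0.1]
finger_gap: 0.0004
grip_force: 0.0
```

```bash
python3 -c "
from h import *
rep()
s=get_state();p=read_camera('wrist');save(p,'w1')
print(W(p,s))
t=read_camera('scene')
a=p['color'];b=t['color'][150:420,60:300];b=cv2.resize(b,None,fx=1.6,fy=1.6)
im=np.zeros((480,800,3),np.uint8);im[:300,:400]=cv2.resize(a,(400,300));im[:432,400:784]=b[:,:384]
cv2.imwrite('pics/m1.png',im[:,:,::-1])
"
```

```text
t 3.1833 tcp unit [-101.5314    3.1101  242.1681] F u,v,z [ 0.3798  0.309  -0.0686] gap 0.0004110736567856154
tool axes [-1.     -0.0024] tilt z [-0.0035  0.0021 -1.    ]
scene 0.91 [154.2 220.4] [-24.62     2.6991]
top 0.94 [445.  264.7] [-29.8971   5.6669]
knob unit [-29.6518   3.689  239.9788] [np.float64(0.0013396723147928223), np.float64(0.001339672314792792)]
[[ 0.1942  0.9328  0.3037  0.369 ]
 [ 0.981  -0.1845 -0.0608 -0.0844]
 [-0.0007  0.3097 -0.9508  0.3758]
 [ 0.      0.      0.      1.    ]]
```

View pics/m1.png

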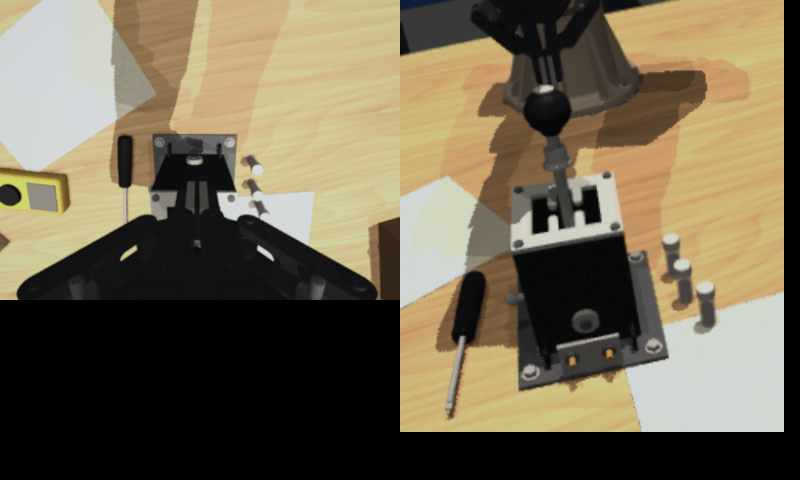

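The scene crop shows the knob at (547,110) with its stem in the middle lane, and the closed fingers standing behind it. The wrist view is blocked by the gripper. Now I'll approach until contact.

>>> jog_arm(moves=[{"fingers": 1, "slide": [-15, -3, 0], "angular": [0, 0, 0]}, {"fingers": 1, "slide": [-25, -3, 0], "angular": [0, 0, 0]}, {"fingers": 1, "slide": [-32, -3, 0], "angular": [0, 0, 0]}, {"fingers": 1, "slide": [-36, -3, 0], "angular": [0, 0, 0]}, {"fingers": 1, "slide": [-40, -3, 0], "angular": [0, 0, 0]}, {"fingers": 1, "slide": [-44, -3, 0], "angular": [0, 0, 0]}, {"fingers": 1, "slide": [-48, -3, 0], "angular": [0, 0, 0]}, {"fingers": 1, "slide": [-50, -3, 0], "angular": [0, 0, 0]}, {"fingers": 1, "slide": [-50, -3, 0], "angular": [0, 0, 0]}])

```text
clock: 4.23
tcp_pos: [0.495, -0.1139, 0.2432]
orientation: [-0.0, 0.098, 0.995, 0.0]
wrist_force: [-2.5, 0.9, 2.2]
finger_gap: -0.0002
grip_force: 1.5
```

```bash
python3 -c "
from h import *
rep()"
```

```text
t 4.2333 tcp unit [-50.2362  -1.2244 243.218 ] F u,v,z [-2.6835  0.4156  2.1584] gap -0.00020180010623318528
tool axes [-1.    -0.001] tilt z [-0.0001  0.0004 -1.    ]
scene 0.55 [150.  225.9] [-9.528  -3.8678]
top 0.6 [446.7 257.7] [-14.6792   4.5219]
knob unit [-14.3682  -0.3008 239.4492] [np.float64(0.004020023869568601), np.float64(0.004020023869568613)]
```

>>> jog_arm(moves=[{"fingers": 1, "slide": [-4, 1, 0], "angular": [0, 0, 0]}, {"fingers": 1, "slide": [-8, 1, 0], "angular": [0, 0, 0]}, {"fingers": 1, "slide": [-12, 1, 0], "angular": [0, 0, 0]}, {"fingers": 1, "slide": [-15, 1, 0], "angular": [0, 0, 0]}, {"fingers": 1, "slide": [-15, 1, 0], "angular": [0, 0, 0]}])

```text
clock: 4.85
tcp_pos: [0.5107, -0.1162, 0.2432]
orientation: [0.0, 0.098, 0.995, 0.0]
wrist_force: [-2.5, 0.4, 0.7]
finger_gap: 0.0
grip_force: 0.9
```

```bash
python3 -c "
from h import *
rep();rep();rep()
t=read_camera('scene')
cv2.imwrite('pics/m2.png',cv2.resize(t['color'][195:315,105:235],None,fx=4.5,fy=4.5,interpolation=cv2.INTER_CUBIC)[:,:,::-1])
"
```

```text
t 4.85 tcp unit [-34.4311  -0.3358 243.217 ] F u,v,z [-2.5446 -0.0687  0.725 ] gap 4.7555352427677964e-05
tool axes [-1.    -0.001] tilt z [ 0.0007  0.     -1.    ]
scene 0.62 [156.  228.9] [2.205  4.5607]
top 0.7 [448.8 252.9] [-3.8595  1.7616]
knob unit [ -3.4939   2.7179 240.1212] [np.float64(0.001518620678883113), np.float64(0.0015186206788830496)]
t 5.05 tcp unit [-34.7166  -0.2815 243.1552] F u,v,z [-0.2068  0.2823  0.5491] gap 0.00016845422575287425
tool axes [-1.    -0.001] tilt z [ 0.0011 -0.     -1.    ]
scene 0.65 [148.6 226.9] [-7.1341 -5.9585]
top 0.57 [449.7 251.9] [-1.4228  0.2107]
knob unit [ -1.7257  -2.4893 245.332 ] [np.float64(0.003118436776949343), np.float64(0.003118436776949356)]
t 5.25 tcp unit [-35.1364  -0.2755 243.2432] F u,v,z [ 0.4748  0.1363 -0.5556] gap 0.0001680081258514956
tool axes [-1.    -0.001] tilt z [ 0.0005  0.     -1.    ]
scene 0.61 [151.2 227.2] [-5.0471 -2.2149]
top 0.52 [447.8 251.4] [-1.1181  4.3853]
knob unit [ -1.3253   1.2892 244.3629] [np.float64(0.003308270042406768), np.float64(0.003308270042406675)]
```

View pics/m2.png

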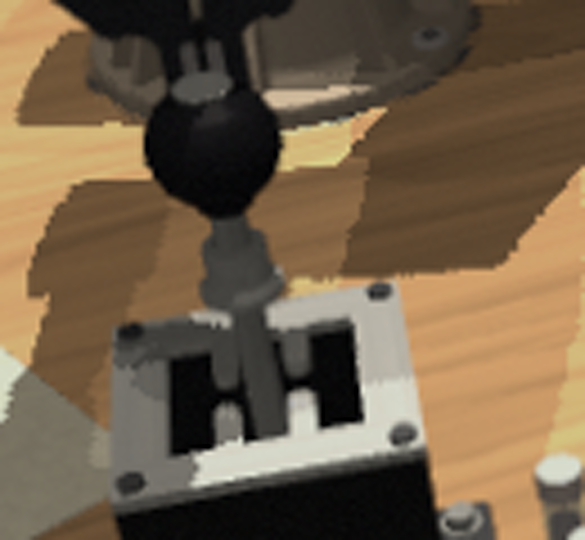

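The crop shows the stem upright in the middle lane, the knob centred at about (212,147) and the gate screws at (131,331), (379,291), (403,434) and (131,483). I'll check the knob against the gate in this one camera.

```bash
python3 -c "
from h import *
p=read_camera('scene')
f=lambda q:np.array(q)/4.5+[105-.4,195-.4]
P=np.array([atz(ray(p,f(q)),.1475) for q in [(131,331),(379,291),(403,434),(131,483)]])
print(P.mean(0),P)
c=P.mean(0)
v=(P[2]+P[3]-P[0]-P[1]);print(np.arctan2(v[1],v[0]))
k=atz(ray(p,f((212,147))),.245)-c;print(k@U,k@V)
print((proj(p,[C+[0,0,.245]])-[104.6,194.6])*4.5, (proj(p,[C+[0,0,.245]+.01*U])-[104.6,194.6])*4.5)
"
```

```text
[ 0.5415 -0.1229  0.1475] [[ 0.488  -0.1582  0.1475]
 [ 0.5066 -0.07    0.1475]
 [ 0.5945 -0.0876  0.1475]
 [ 0.5768 -0.1759  0.1475]]
-0.1969797316029308
0.0018710194365794284 -0.000296775771773923
[[215.8847 147.9727]] [[216.6826 163.0921]]
```

>>> jog_arm(moves=[{"fingers": 1, "slide": [20, 0, 0], "angular": [0, 0, 0]}, {"fingers": 1, "slide": [50, 0, 0], "angular": [0, 0, 0]}, {"fingers": 1, "slide": [50, -40, 0], "angular": [0, 0, -7]}, {"fingers": 1, "slide": [40, -80, 0], "angular": [0, 0, -14]}, {"fingers": 1, "slide": [15, -92, 0], "angular": [0, 0, -21]}, {"fingers": 1, "slide": [-10, -92, 0], "angular": [0, 0, -28]}, {"fingers": 1, "slide": [-35, -92, 0], "angular": [0, 0, -35]}, {"fingers": 1, "slide": [-35, -92, 0], "angular": [0, 0, -42]}, {"fingers": 1, "slide": [-35, -92, 0], "angular": [0, 0, -49]}, {"fingers": 1, "slide": [-35, -92, 0], "angular": [0, 0, -56]}])

```text
clock: 6.38
tcp_pos: [0.5264, -0.2132, 0.2427]
orientation: [-0.0, -0.381, 0.924, 0.0]
wrist_force: [0.5, -0.1, 0.4]
finger_gap: 0.0001
grip_force: 0.0
```

>>> jog_arm(moves=[{"fingers": 1, "slide": [0, 0, 0], "angular": [0, 0, -7]}, {"fingers": 1, "slide": [0, 0, 0], "angular": [0, 0, -14]}, {"fingers": 1, "slide": [0, 0, 0], "angular": [0, 0, -21]}, {"fingers": 1, "slide": [0, 0, 0], "angular": [0, 0, -28]}, {"fingers": 1, "slide": [0, 0, 0], "angular": [0, 0, -34]}, {"fingers": 1, "slide": [0, 0, 0], "angular": [0, 0, -34]}])

```text
clock: 6.88
tcp_pos: [0.5261, -0.213, 0.2433]
orientation: [0.0, -0.634, 0.774, 0.0]
wrist_force: [-0.4, 0.1, -0.1]
finger_gap: 0.0
grip_force: 0.0
```

```bash
python3 -c "
from h import *
rep();rep()
p=read_camera('scene')
cv2.imwrite('pics/m3.png',cv2.resize(p['color'][165:345,65:265],None,fx=3,fy=3,interpolation=cv2.INTER_CUBIC)[:,:,::-1])
"
```

```text
t 6.8833 tcp unit [ -0.2686 -92.2471 243.2565] F u,v,z [-0.4482  0.0205 -0.0656] gap 1.4553120415724388e-05
tool axes [-0.0006 -1.    ] tilt z [ 0.0001  0.0001 -1.    ]
scene 0.76 [152. 228.] [-2.2823 -1.1169]
top 0.66 [450.7 250.6] [ 1.6806 -1.4488]
knob unit [  1.4353  -0.9293 245.1028] [np.float64(7.988949446794084e-05), np.float64(7.988949446789005e-05)]
t 7.0833 tcp unit [ -0.2825 -92.264  243.2613] F u,v,z [-0.4288 -0.4828 -0.1897] gap -1.48538043602228e-05
tool axes [-0.0055 -1.    ] tilt z [ 0.0001  0.0001 -1.    ]
scene 0.61 [153.5 229.7] [3.4511 0.9085]
top 0.62 [447.6 252.8] [-4.117   4.3229]
knob unit [ -3.6574   1.895  238.647 ] [np.float64(0.001511444707193698), np.float64(0.0015114447071937077)]
```

View pics/m3.png

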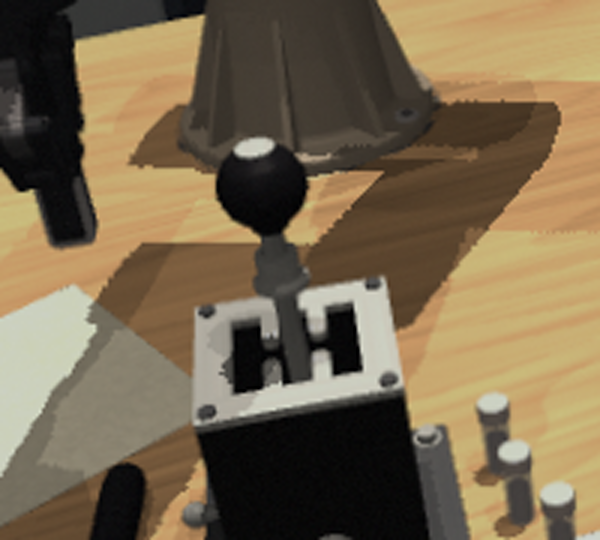

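The knob is clear at (261,186) in the crop, the stem is at the neutral channel, and the fingers stand to its right. Next I'll push left.

>>> jog_arm(moves=[{"fingers": 1, "slide": [-30, 0, 0], "angular": [0, 0, 0]}, {"fingers": 1, "slide": [-45, 0, 0], "angular": [0, 0, 0]}, {"fingers": 1, "slide": [-52, 0, 0], "angular": [0, 0, 0]}, {"fingers": 1, "slide": [-56, 0, 0], "angular": [0, 0, 0]}, {"fingers": 1, "slide": [-60, 0, 0], "angular": [0, 0, 0]}, {"fingers": 1, "slide": [-64, 0, 0], "angular": [0, 0, 0]}, {"fingers": 1, "slide": [-68, 0, 0], "angular": [0, 0, 0]}, {"fingers": 1, "slide": [-72, 0, 0], "angular": [0, 0, 0]}])

```text
clock: 8.0
tcp_pos: [0.5405, -0.1433, 0.2437]
orientation: [-0.0, -0.632, 0.775, -0.001]
wrist_force: [-2.5, -3.6, 2.6]
finger_gap: -0.0
grip_force: 2.0
```

```bash
python3 -c "
from h import *
rep()"
```

```text
t 8.0 tcp unit [  0.1809 -21.0522 243.7348] F u,v,z [-1.726  -4.0428  2.5625] gap -4.9455397587681866e-05
tool axes [-0.0045 -1.    ] tilt z [ 0.0006 -0.0013 -1.    ]
scene 0.76 [160.  227.7] [ 0.4358 10.4298]
top 0.62 [442.  249.3] [ 1.0091 17.3148]
knob unit [  0.96    13.7802 242.574 ] [np.float64(0.0033936924155031486), np.float64(0.003393692415503166)]
```

>>> jog_arm(moves=[{"fingers": 1, "slide": [-4, 0, 0], "angular": [0, 0, 0]}, {"fingers": 1, "slide": [-8, 0, 0], "angular": [0, 0, 0]}, {"fingers": 1, "slide": [-12, 0, 0], "angular": [0, 0, 0]}, {"fingers": 1, "slide": [-16, 0, 0], "angular": [0, 0, 0]}])

```text
clock: 8.53
tcp_pos: [0.5438, -0.1264, 0.2433]
orientation: [0.0, -0.633, 0.775, -0.0]
wrist_force: [-0.3, -3.1, 1.9]
finger_gap: -0.0001
grip_force: 1.8
```

```bash
python3 -c "
from h import *
rep()"
```

```text
t 8.5333 tcp unit [  0.0558  -3.9081 243.2675] F u,v,z [ 0.3087 -3.0489  1.9385] gap -0.00013539381107297038
tool axes [-0.0032 -1.    ] tilt z [ 0.0001  0.     -1.    ]
top 0.6 [433.7 247.8] [ 0.9124 35.2628]
```

Moving freely, at about +30 mm. I'll continue to the outer lane.

>>> jog_arm(moves=[{"fingers": 1, "slide": [-4, 0, 0], "angular": [0, 0, 0]}, {"fingers": 1, "slide": [-8, 0, 0], "angular": [0, 0, 0]}, {"fingers": 1, "slide": [-12, 0, 0], "angular": [0, 0, 0]}, {"fingers": 1, "slide": [-15, 0, 0], "angular": [0, 0, 0]}, {"fingers": 1, "slide": [-17, 0, 0], "angular": [0, 0, 0]}])

```text
clock: 9.15
tcp_pos: [0.5468, -0.1097, 0.2428]
orientation: [-0.0, -0.633, 0.774, 0.0]
wrist_force: [-0.4, -4.1, -3.6]
finger_gap: 0.0
grip_force: 1.9
```

```bash
python3 -c "
from h import *
rep()"
```

```text
t 9.15 tcp unit [ -0.247   13.0983 242.8272] F u,v,z [ 0.3902 -4.0698 -3.6339] gap 2.8145508243232797e-05
tool axes [-0.003 -1.   ] tilt z [-0.001   0.0002 -1.    ]
scene 0.86 [183.3 221.3] [-8.3552 45.3005]
top 0.62 [426.9 244.1] [ 5.9862 50.8056]
knob unit [  4.9534  48.576  249.7266] [np.float64(0.003319932713868727), np.float64(0.0033199327138687578)]
```

>>> jog_arm(moves=[{"fingers": 1, "slide": [-2, 0, 0], "angular": [0, 0, 0]}, {"fingers": 1, "slide": [-2, 0, 0], "angular": [0, 0, 0]}, {"fingers": 1, "slide": [20, 0, 0], "angular": [0, 0, 0]}, {"fingers": 1, "slide": [50, 0, 0], "angular": [0, 0, 0]}, {"fingers": 1, "slide": [60, -20, 0], "angular": [0, 0, 0]}, {"fingers": 1, "slide": [60, -60, 0], "angular": [0, 0, 7]}, {"fingers": 1, "slide": [60, -95, 0], "angular": [0, 0, 14]}, {"fingers": 1, "slide": [60, -105, 0], "angular": [0, 0, 21]}, {"fingers": 1, "slide": [60, -105, 0], "angular": [0, 0, 28]}, {"fingers": 1, "slide": [60, -105, 0], "angular": [0, 0, 35]}])

```text
clock: 10.18
tcp_pos: [0.6392, -0.1895, 0.2426]
orientation: [0.0, -0.368, 0.93, 0.001]
wrist_force: [-0.1, -0.4, 0.8]
finger_gap: 0.0001
grip_force: 0.0
```

>>> jog_arm(moves=[{"fingers": 1, "slide": [0, 0, 0], "angular": [0, 0, 7]}, {"fingers": 1, "slide": [0, 0, 0], "angular": [0, 0, 14]}, {"fingers": 1, "slide": [0, 0, 0], "angular": [0, 0, 21]}, {"fingers": 1, "slide": [0, 0, 0], "angular": [0, 0, 28]}, {"fingers": 1, "slide": [0, 0, 0], "angular": [0, 0, 35]}, {"fingers": 1, "slide": [0, 0, 0], "angular": [0, 0, 42]}, {"fingers": 1, "slide": [0, 0, 0], "angular": [0, 0, 49]}, {"fingers": 1, "slide": [0, 0, 0], "angular": [0, 0, 55]}, {"fingers": 1, "slide": [0, 0, 0], "angular": [0, 0, 55]}])

```text
clock: 10.93
tcp_pos: [0.6383, -0.1893, 0.2436]
orientation: [0.001, 0.101, 0.995, 0.001]
wrist_force: [0.3, -0.6, 0.1]
finger_gap: -0.0001
grip_force: 0.0
```

```bash
python3 -c "
from h import *
rep();rep()
p=read_camera('scene')
cv2.imwrite('pics/m4.png',cv2.resize(p['color'][165:345,65:265],None,fx=3,fy=3,interpolation=cv2.INTER_CUBIC)[:,:,::-1])
"
```

```text
t 10.9333 tcp unit [105.0989 -46.9533 243.647 ] F u,v,z [ 0.451  -0.4791  0.127 ] gap -9.733269238002163e-05
tool axes [-1.      0.0053] tilt z [ 0.0011  0.0011 -1.    ]
scene 0.79 [186.3 225.2] [ 4.8391 48.7125]
top 0.78 [424.3 243.6] [ 6.0184 56.4231]
knob unit [  5.773   52.5001 242.7595] [np.float64(0.003849083098701951), np.float64(0.003849083098701976)]
t 11.1333 tcp unit [104.945  -47.3422 243.4223] F u,v,z [-0.79    0.0012 -0.7808] gap 5.6232529012289906e-05
tool axes [-1.      0.0007] tilt z [ 0.0004  0.0004 -1.    ]
scene 0.73 [184. 224.] [ 0.1933 45.6822]
top 0.53 [426. 246.] [ 1.6752 52.0229]
knob unit [  1.45    48.8173 243.064 ] [np.float64(0.003184813949127625), np.float64(0.003184813949127693)]
```

View pics/m4.png

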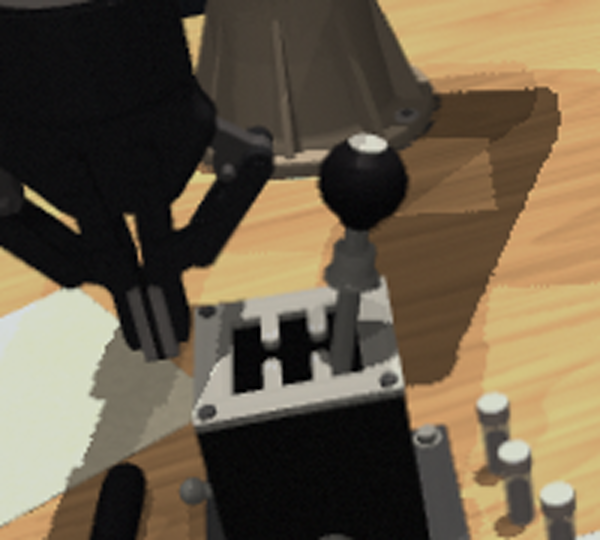

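The stem is now in the left lane at mid-length (knob at (362,182) in the crop), and the fingers are on the far right side, clear. I'll move round in front of the knob and push back.

>>> jog_arm(moves=[{"fingers": 1, "slide": [0, 40, 0], "angular": [0, 0, 0]}, {"fingers": 1, "slide": [0, 80, 0], "angular": [0, 0, 0]}, {"fingers": 1, "slide": [0, 95, 0], "angular": [0, 0, 0]}, {"fingers": 1, "slide": [30, 95, 7], "angular": [0, 0, 0]}, {"fingers": 1, "slide": [50, 95, 7], "angular": [0, 0, 0]}, {"fingers": 1, "slide": [60, 95, 7], "angular": [0, 0, 0]}, {"fingers": 1, "slide": [65, 95, 7], "angular": [0, 0, 0]}, {"fingers": 1, "slide": [70, 95, 7], "angular": [0, 0, 0]}, {"fingers": 1, "slide": [75, 95, 7], "angular": [0, 0, 0]}, {"fingers": 1, "slide": [80, 95, 7], "angular": [0, 0, 0]}])

```text
clock: 12.22
tcp_pos: [0.5801, -0.0812, 0.237]
orientation: [0.002, 0.1, 0.995, 0.0]
wrist_force: [4.0, 1.5, 2.0]
finger_gap: -0.0003
grip_force: 1.9
```

```bash
python3 -c "
from h import *
rep()"
```

```text
t 12.2167 tcp unit [ 26.72    47.5487 237.0232] F u,v,z [3.6188 2.2693 1.9869] gap -0.0003159014045078943
tool axes [-1.      0.0033] tilt z [ 0.0038 -0.0003 -1.    ]
scene 0.61 [184.4 227.9] [11.9864 45.3469]
top 0.73 [426.3 253.1] [-12.9899  48.9019]
knob unit [-11.5923  45.9591 229.3496] [np.float64(0.0006349260487687869), np.float64(0.0006349260487688381)]
```

Contact made and the knob is moving. I'll keep pushing towards u = −12.

>>> jog_arm(moves=[{"fingers": 1, "slide": [5, 0, 0], "angular": [0, 0, 0]}, {"fingers": 1, "slide": [10, 0, 1], "angular": [0, 0, 0]}, {"fingers": 1, "slide": [15, 0, 1], "angular": [0, 0, 0]}, {"fingers": 1, "slide": [20, 0, 2], "angular": [0, 0, 0]}, {"fingers": 1, "slide": [25, 0, 2], "angular": [0, 0, 0]}, {"fingers": 1, "slide": [29, 0, 3], "angular": [0, 0, 0]}, {"fingers": 1, "slide": [33, 0, 3], "angular": [0, 0, 0]}, {"fingers": 1, "slide": [36, 0, 3], "angular": [0, 0, 0]}])

```text
clock: 13.08
tcp_pos: [0.5423, -0.0736, 0.2328]
orientation: [-0.001, 0.1, 0.995, -0.0]
wrist_force: [3.2, -1.1, -2.6]
finger_gap: 0.0001
grip_force: 1.7
```

```bash
python3 -c "
from h import *
rep()"
```

```text
t 13.0833 tcp unit [-11.7748  47.5942 232.7722] F u,v,z [ 3.3965 -0.4835 -2.6117] gap 0.00012476743575133957
tool axes [-1.      0.0033] tilt z [-0.0012 -0.0001 -1.    ]
scene 0.93 [182.1 214.1] [-31.6562  45.2382]
top 0.61 [421.8 268.5] [-46.6631  52.867 ]
knob unit [-46.2158  48.3087 234.5558] [np.float64(0.003129523471300155), np.float64(0.003129523471300158)]
```

>>> jog_arm(moves=[{"fingers": 1, "slide": [1, 0, 0], "angular": [0, 0, 0]}, {"fingers": 1, "slide": [2, 0, 0], "angular": [0, 0, 0]}, {"fingers": 1, "slide": [2.5, 0, 0], "angular": [0, 0, 0]}])

```text
clock: 13.53
tcp_pos: [0.5411, -0.073, 0.233]
orientation: [0.0, 0.1, 0.995, 0.0]
wrist_force: [3.5, 0.9, -2.5]
finger_gap: -0.0001
grip_force: 1.7
```

>>> jog_arm(moves=[{"fingers": 1, "slide": [0.7, 0, 0], "angular": [0, 0, 0]}, {"fingers": 1, "slide": [0.7, 0, 0], "angular": [0, 0, 0]}])

```text
clock: 13.7
tcp_pos: [0.5403, -0.0729, 0.2331]
orientation: [0.0, 0.1, 0.995, 0.0]
wrist_force: [2.9, -0.4, -1.6]
finger_gap: 0.0
grip_force: 1.6
```

```bash
python3 -c "
from h import *
rep()"
```

```text
t 13.7 tcp unit [-13.9326  47.8879 233.1454] F u,v,z [ 2.9247  0.2068 -1.605 ] gap 2.6081571086440473e-05
tool axes [-1.      0.0031] tilt z [ 0.0002  0.0003 -1.    ]
scene 0.89 [184.4 215.4] [-26.38    48.3562]
top 0.67 [420.6 269.6] [-49.3968  54.9782]
knob unit [-48.6051  50.6609 230.5228] [np.float64(0.0022521509457998144), np.float64(0.0022521509457997975)]
```

>>> jog_arm(moves=[{"fingers": 1, "slide": [1, 0, 0], "angular": [0, 0, 0]}, {"fingers": 1, "slide": [1, 0, 0], "angular": [0, 0, 0]}])

```text
clock: 14.07
tcp_pos: [0.539, -0.0727, 0.2333]
orientation: [-0.0, 0.1, 0.995, 0.0]
wrist_force: [2.7, -0.5, -2.2]
finger_gap: -0.0
grip_force: 1.6
```

>>> jog_arm(moves=[{"fingers": 1, "slide": [1, 0, 0], "angular": [0, 0, 0]}, {"fingers": 1, "slide": [1, 0, 0], "angular": [0, 0, 0]}])

```text
clock: 14.23
tcp_pos: [0.538, -0.0726, 0.2333]
orientation: [-0.0, 0.1, 0.995, 0.0]
wrist_force: [3.3, 0.1, -2.6]
finger_gap: 0.0002
grip_force: 1.5
```

>>> jog_arm(moves=[{"fingers": 1, "slide": [1, 0, 0], "angular": [0, 0, 0]}, {"fingers": 1, "slide": [1, 0, 0], "angular": [0, 0, 0]}])

```text
clock: 14.4
tcp_pos: [0.5371, -0.0724, 0.2333]
orientation: [0.0, 0.1, 0.995, 0.0]
wrist_force: [3.6, -0.7, -2.1]
finger_gap: 0.0002
grip_force: 1.6
```

>>> jog_arm(moves=[{"fingers": 1, "slide": [0.7, 0, 0], "angular": [0, 0, 0]}, {"fingers": 1, "slide": [0.7, 0, 0], "angular": [0, 0, 0]}])

```text
clock: 14.57
tcp_pos: [0.5366, -0.0723, 0.2333]
orientation: [0.0, 0.1, 0.995, -0.0]
wrist_force: [3.4, -1.1, -3.1]
finger_gap: 0.0004
grip_force: 2.0
```

>>> jog_arm(moves=[{"fingers": 1, "slide": [0.7, 0, 0], "angular": [0, 0, 0]}, {"fingers": 1, "slide": [0.7, 0, 0], "angular": [0, 0, 0]}])

```text
clock: 14.73
tcp_pos: [0.5363, -0.0722, 0.2333]
orientation: [0.001, 0.1, 0.995, -0.0]
wrist_force: [5.5, -1.4, -3.4]
finger_gap: -0.0001
grip_force: 2.6
```

```bash
python3 -c "
from h import *
rep();rep()
p=read_camera('scene')
cv2.imwrite('pics/m5.png',cv2.resize(p['color'][165:345,65:265],None,fx=3.3,fy=3.3,interpolation=cv2.INTER_CUBIC)[:,:,::-1])
"
```

```text
t 14.7333 tcp unit [-17.9956  47.7603 233.2915] F u,v,z [ 5.706  -0.2558 -3.3551] gap -7.604907993534308e-05
tool axes [-1.      0.0032] tilt z [ 0.001  -0.0002 -1.    ]
scene 0.72 [181.8 217.2] [-21.8575  44.0565]
top 0.65 [419.2 271.3] [-53.4456  57.2916]
knob unit [-52.5018  49.1361 225.2767] [np.float64(0.005233939567258995), np.float64(0.005233939567259011)]
t 14.9333 tcp unit [-17.9767  47.7098 233.2862] F u,v,z [ 5.5918  0.4372 -4.0292] gap -0.00017831719567661832
tool axes [-1.      0.0033] tilt z [ 0.0009 -0.0002 -1.    ]
scene 0.85 [182.2 213.9] [-32.2578  45.4362]
top 0.62 [416.6 269.8] [-51.3354  63.2351]
knob unit [-51.007   53.3266 231.4085] [np.float64(0.008012460317407455), np.float64(0.008012460317407525)]
```

View pics/m5.png

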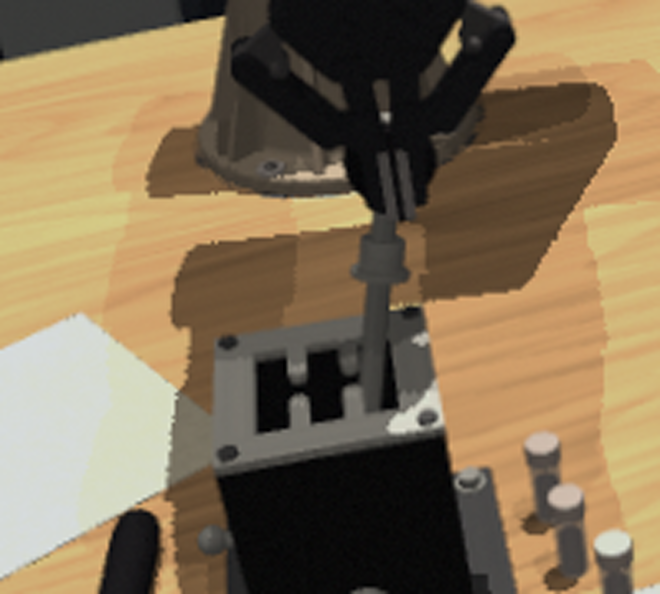

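The picture shows the stem in the near left slot, and the force has risen to 5.6 N while motion has nearly stopped, which means the slot end. I'll make one small confirming push, then retreat.

>>> jog_arm(moves=[{"fingers": 1, "slide": [0.5, 0, 0], "angular": [0, 0, 0]}, {"fingers": 1, "slide": [0.5, 0, 0], "angular": [0, 0, 0]}])

```text
clock: 15.35
tcp_pos: [0.5361, -0.0722, 0.2333]
orientation: [0.001, 0.1, 0.995, -0.0]
wrist_force: [5.8, -1.2, -3.9]
finger_gap: 0.0001
grip_force: 3.1
```

>>> jog_arm(moves=[{"fingers": 1, "slide": [-10, 0, 0], "angular": [0, 0, 0]}, {"fingers": 1, "slide": [-40, 0, 0], "angular": [0, 0, 0]}, {"fingers": 1, "slide": [-75, 0, 0], "angular": [0, 0, 0]}, {"fingers": 1, "slide": [-90, 0, -20], "angular": [0, 0, 0]}, {"fingers": 1, "slide": [-90, 0, -60], "angular": [0, 0, 0]}, {"fingers": 1, "slide": [-90, 0, -80], "angular": [0, 0, 0]}, {"fingers": 1, "slide": [-90, 0, -80], "angular": [0, 0, 0]}, {"fingers": 1, "slide": [-90, 0, -80], "angular": [0, 0, 0]}])

```text
clock: 16.02
tcp_pos: [0.6235, -0.0901, 0.3149]
orientation: [0.001, 0.1, 0.995, -0.0]
wrist_force: [-0.2, 0.4, -0.5]
finger_gap: 0.0001
grip_force: 0.0
```

```bash
python3 -c "
from h import *
rep();rep()
p=read_camera('scene')
cv2.imwrite('pics/m6.png',cv2.resize(p['color'][165:345,65:265],None,fx=3.3,fy=3.3,interpolation=cv2.INTER_CUBIC)[:,:,::-1])
"
```

```text
t 16.0167 tcp unit [ 71.0507  47.4503 314.8809] F u,v,z [-0.2699  0.3199 -0.5024] gap 7.578382777657128e-05
tool axes [-1.      0.0032] tilt z [ 0.0015 -0.0006 -1.    ]
scene 0.95 [186.3 213.2] [-32.5919  51.7645]
top 0.67 [422.2 271.3] [-52.3027  51.0433]
knob unit [-51.4626  50.6815 233.1473] [np.float64(0.0012707865328547932), np.float64(0.0012707865328547563)]
t 16.2167 tcp unit [ 69.9929  47.5484 311.8934] F u,v,z [-0.0179 -0.3042 -0.1362] gap 0.0001433288209868227
tool axes [-1.      0.0032] tilt z [-0.003   0.0008 -1.    ]
scene 0.75 [183.6 214.8] [-28.6855  47.3118]
top 0.69 [420.4 269.5] [-49.2662  55.4302]
knob unit [-48.618   50.4266 231.6296] [np.float64(0.003115349395062965), np.float64(0.0031153493950629276)]
```

View pics/m6.png

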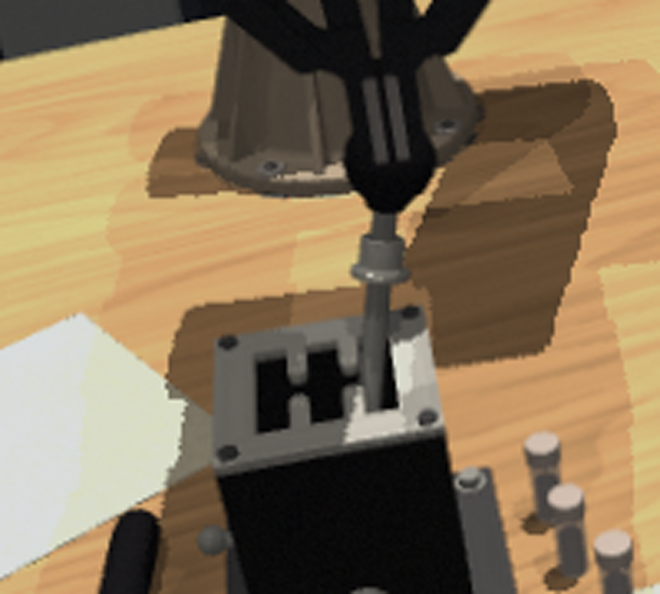

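The knob is at about (−50, +50) mm in the unit's frame with the collar down. The fingers are clear and the vials are where they were.

```bash
python3 -c "
from workcell import *
print(hand_in())"
```

```text
the job is handed in; nothing more can be done
None
```

I pushed the lever along the middle lane to neutral, across to the left lane and back into the near left slot (second gear), where the push force rose and motion stalled, so it looks fully home; it is handed in with the arm clear (`hand_in` gave no verdict).

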